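# Black out the orange lamp box

## Task

The orange lamp box on the lab bench is standing open: slide its shutter plate along by the black knob until it clicks into its next stop, so that the solid part of the plate covers the port, and let go of it there. One click only: do not run on towards the stop after it (green filter). Leave the shutter of the blue lamp box alone.

Things in the scene. Friction and masses are not known exactly. Their poses are not given: they have to be found in the camera images.
- orange_box: White lamp box fixed to the bench, 120 (its x) by 210 (its y) by 60 mm high; two orange rails 14 mm wide along the long edges of its top (rail tops 71 mm above the bench) and a round orange port 33 mm across, at x = +16, y = 0. Origin at the centre of its underside; z up. The shutter slides along the box's +y axis; black marks on the rails show its stops at y = -40, 0, +40 mm.
- orange_shutter (a joint): Slide of the orange box's shutter plate along the box's +y, in m. Sprung stops at 0 (open window over the port; the start, within 4 mm), 0.040 (solid part over the port) and 0.080 (green filter, end of travel). A detent resists leaving a stop with 3 to 5 N, plus 0.5 N friction and 8 N s/m damping; about halfway it gives way and draws the plate into the next stop, also when let go there.
- orange_knob (a point): Centre of the upright black knob on the orange box's aluminium plate (plate 90 by 124 by 5 mm, top 67 mm above the bench). Knob 22 mm across, 42 mm high, this point halfway up, 91 mm above the bench; a 30 mm flange, 3 mm high, at its foot. It moves with the plate: in the box's axes x = -24 mm, y = joint value - 40 mm. Nothing stands close to it above the rails.
- blue_knob (a point): Centre of the same knob on the second lamp box, which is alike but has blue rails and a blue port (a bystander); 91 mm above the bench.
Not all that is in view belongs to the job. What is shaped like the orange_box but pink or yellow is not meant.

How it is judged:
By the outcome, as a careful person would: the job done as asked, in the order asked, and still so for the second after the job is handed in, with the robot touching nothing.
It also fails if it takes over 32 s, if anything falls off the work surface, if the arm or the gripper's body presses on something with over 40 N, if the wrist force passes 120 N, or if a joint passes its speed limit or range.

## Robot

A 7-joint arm with a two-finger parallel gripper is mounted at the origin on the work surface. World frame = base frame: x ahead of the robot, y to its left, z up, the work surface at z = 0. Lengths are in mm, angles in rad, forces in N, time in s.
With the tool pointing down it reaches from about 425 to 950 mm from the base axis. Payload 4.7 kg.
Tool frame: the origin (TCP) lies midway between the tips of the shut fingers; the grasp point (between the pads) lies 19 mm behind it (r.pinch_z is the distance from the TCP to the grasp point, in mm); z points along the fingers, y is the direction in which the jaws open and shut (so a half turn about z gives the same grasp; the last joint's range is limited). The gripper opens to 87 mm and grips with 3 to 60 N. Pads are 19 mm wide; open, the fingers measure 117 mm over their backs; the gripper's body (75 mm by 190 mm) begins 51 mm behind the grasp point.
Start: joints at [-1.143, 0.469, -0.049, 1.532, 0.024, 1.141, -0.082], TCP at [297.692, 605.829, 222.573] pointing down, gripper open.
Joint ranges: [-2.59, 2.59], [-0.33, 1.99], [-1.39, 1.29], [0.1, 2.45], [-1.04, 4.18], [0.21, 1.99], [-2.66, 2.66]. Speed limits (rad/s): [2.57, 2.57, 3.14, 3.14, 3.14, 3.14, 3.14].

## Interface

Orientations are given as a 3x3 rotation matrix whose columns are the frame's x, y, z axes.
In Python, from cell import readout, viewer, r, spotter gives the robot as it stands.
- The arm moves only by the tool servo_tool, never from a script. Its argument "rows" is a list that holds one entry, the list of rows, each a list of 7 numbers: the closure, from 0 (fully open) to 1 (shut), then the shift along the tool's x, y, z in cm, then the turn, a rotation vector about the tool's x, y, z in degrees. In form: [[[fingers, dx, dy, dz, rx, ry, rz], ...]]. A call has 1 to 12 rows; each row shifts and turns the pose as measured when the row begins, along the tool's axes as they then stand; what a row does not reach is not made up. A row lasts 1/10 s, in which the tool goes at most 50 mm and 8.59 degrees, less where a joint would pass 70% of its speed; a pose out of reach is approached as far as the arm can. A call with a gripper value outside its range is refused whole. The fingers move at their own pace and stop on an object; the grip force is fixed at half the most. Time passes only in rows, so rows that do not move let the fingers close. It gives the time, the measured TCP pose, the force and the opening at its end, in the units of the state.
- readout.observe(): the state, without advancing time (a new reading comes with each control period).
- viewer.snapshot(name): name is "scene" or "top" or "wrist"; returns (picture, depth): 384x512x3 uint8, red, green, blue; 384x512 float32, mm along the optical axis (not along the pixel's ray), 0 where there is no reading.
- viewer.get_calibration(name): a dict with "fx", "fy", "cx", "cy" (pixels), "world_from_camera" (4x4, takes a point from camera to world coordinates). Camera axes: x right, y down, z forward; pixel columns grow to the right and rows downward; lengths in mm; the calibration is good to about 2 mm. A picture is of the moment at which its call begins: read the wrist's pose just before it. get_calibration takes no time and is no camera call; for the wrist camera it gives the pose at the moment of the call.
- r.job_done(): hands the job in, once; it reports no verdict.
Trained networks look in the newest picture that a camera, given by its name, has taken for a name from the list of things; names that differ only in an ending like _2 or _b are one class to them, and where a whole thing is asked for, a point or a joint stands for the part that bears it (a point fixed in the world has none). Each returns a list of dicts, best first, with "conf" (0 to 1); they miss things now and then, are a little off and sometimes report something else, mostly with a low value. They report only what shows in the picture. A call takes as long as a camera call. They do not tell look-alikes from the thing itself.
- spotter.trace(camera, name): "region" (384x512 bool, what is visible of it) and "rect" ([centre column, centre row, width, height] in pixels, round what is visible of it).
- spotter.tip_of(camera, name): "uv" ([column, row] in pixels: a listed point, or the origin of a listed thing).
The state is a dict: "time": time; "qpos": joint angles; "joint_velocities": joint speeds; "joint_torque": joint torques, N m; "ee_pos": TCP position; "ee_rot": TCP orientation; "contact_force": force on the tool from outside, world axes, zero at the start; "ft_torque": the same for the moment, N m; "grip_width": finger opening in mm.
Only numpy, scipy, OpenCV 4.12 (cv2) and the standard library are available. Lean on these libraries where they do the work, as an engineer would, in place of code of your own. Each camera call takes 0.05 s, during which the arm holds its last target.

## Working session

There is one attempt and no reset: what is moved stays moved. The work goes in short steps, Python scripts to look and compute and a tool call to move; the robot and the scene stay as the last step left them, time stands still between calls to the robot, and variables do not carry over. Pictures are saved under pics/ and viewed, and the job is handed in when it is done.

Besides the shell and the picture viewer there is one more tool, called after "Emit:" as name(argument=value, ...) on one line, values as JSON. servo_tool: Moves the arm, as the interface text tells. Its arguments: {"type":"object","properties":{"rows":{"type":"array","items":{"type":"array","items":{"type":"array","items":{"type":"number"}}}}},"required":["rows"]}

```bash
mkdir -p pics; ls; cat > h.py <<'E'
from cell import readout, viewer, r, spotter
import numpy as np, cv2
def snap(n,f):
    p,d=viewer.snapshot(n); cv2.imwrite('pics/'+f,p[:,:,::-1]); return p,d
def w(n,uv,d):
    c=viewer.get_calibration(n);T=np.array(c["world_from_camera"])
    return (T@np.array([(uv[0]-c["cx"])/c["fx"]*d,(uv[1]-c["cy"])/c["fy"]*d,d,1]))[:3]
def atz(n,uv,z):
    c=viewer.get_calibration(n);T=np.array(c["world_from_camera"])
    v=T[:3,:3]@np.array([(uv[0]-c["cx"])/c["fx"],(uv[1]-c["cy"])/c["fy"],1]);o=T[:3,3]
    return o+v*(z-o[2])/v[2]
E
python3 - <<'E'
from h import *
np.set_printoptions(precision=3,suppress=True)
s=readout.observe();print(s)
for n in("scene","top"):
    p,d=snap(n,n+'1.png')
    for k in ("orange_knob","blue_knob","orange_box"):
        for t in spotter.tip_of(n,k): print(n,k,t, atz(n,t["uv"],0 if 'box' in k else 91))
E
```

```text
pics
{'time': 0.0, 'qpos': array([-1.143,  0.469, -0.049,  1.534,  0.024,  1.141, -0.082]), 'joint_velocities': array([ 0.001,  0.001,  0.001,  0.002, -0.001,  0.   , -0.002]), 'joint_torque': array([  0.001, -50.798,  -0.081, -23.616,  -0.061,   0.038,   0.   ]), 'ee_pos': array([297.461, 605.267, 221.507]), 'ee_rot': array([[-0.897,  0.441, -0.001],
       [ 0.441,  0.897, -0.002],
       [-0.   , -0.002, -1.   ]]), 'contact_force': array([ 0.288, -0.104,  0.797]), 'ft_torque': array([ 0.025,  0.03 , -0.022]), 'grip_width': 86.7944038267363}
scene orange_knob {'uv': [336.0, 90.3], 'conf': 0.93} [223.987 200.667  91.   ]
scene orange_knob {'uv': [155.7, 226.6], 'conf': 0.69} [ 500.602 -288.779   91.   ]
scene orange_knob {'uv': [157.3, 141.3], 'conf': 0.64} [ 276.663 -259.727   91.   ]
scene blue_knob {'uv': [371.4, 192.2], 'conf': 0.74} [530.386 178.875  91.   ]
scene orange_box {'uv': [349.7, 120.6], 'conf': 0.96} [257.581 240.32   -0.   ]
scene orange_box {'uv': [179.5, 254.5], 'conf': 0.78} [ 532.584 -258.437    0.   ]
scene orange_box {'uv': [179.1, 166.4], 'conf': 0.63} [ 294.764 -225.889    0.   ]
top orange_knob {'uv': [356.0, 272.7], 'conf': 0.94} [ 280.799 -255.21    91.   ]
top orange_knob {'uv': [149.5, 292.4], 'conf': 0.71} [224.776 195.987  91.   ]
top orange_knob {'uv': [370.0, 173.3], 'conf': 0.66} [ 503.18  -287.612   91.   ]
top blue_knob {'uv': [165.7, 157.2], 'conf': 0.74} [528.835 178.575  91.   ]
top orange_box {'uv': [332.4, 263.6], 'conf': 0.98} [ 297.551 -218.12     0.   ]
top orange_box {'uv': [349.0, 171.5], 'conf': 0.65} [ 524.894 -258.357    0.   ]
```

View pics/scene1.png

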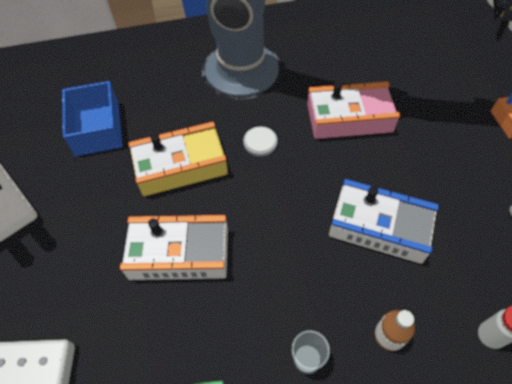

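View pics/top1.png

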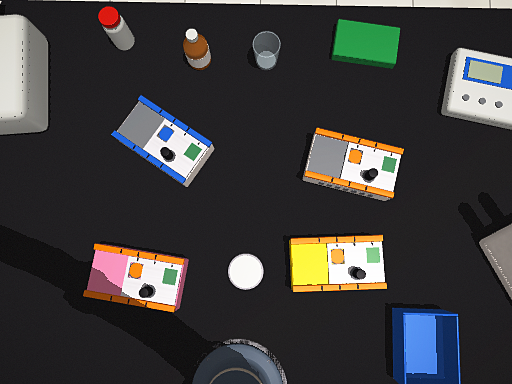

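```bash
python3 - <<'E'
from h import *
np.set_printoptions(precision=3,suppress=True)
p,d=snap("top","top2.png")
crop=p[115:215,285:425,::-1]; cv2.imwrite('pics/crop.png',cv2.resize(crop,None,fx=5,fy=5,interpolation=cv2.INTER_CUBIC))
hsv=cv2.cvtColor(p,cv2.COLOR_RGB2HSV)
m=cv2.inRange(hsv,(5,150,120),(20,255,255)); 
for nm,box in (("box",(295,410,120,205)),):
    M=np.zeros_like(m);M[box[2]:box[3],box[0]:box[1]]=m[box[2]:box[3],box[0]:box[1]]
    vs,us=np.nonzero(M)
    P=np.array([w("top",(u,v),d[v,u]) for u,v in zip(us,vs)])
    P=P[(P[:,2]>66)&(P[:,2]<78)]
    print(len(P),np.median(P[:,2]),cv2.minAreaRect(P[:,:2].astype(np.float32)))
g=cv2.inRange(hsv,(40,60,60),(85,255,255))[120:205,295:410]
vs,us=np.nonzero(g);print("green",us.mean()+295,vs.mean()+120,atz("top",(us.mean()+295,vs.mean()+120),66))
for t in spotter.tip_of("top","orange_knob"): print(t,atz("top",t["uv"],91))
# all heights
P=[]
for v in range(0,384,8):
  for u in range(0,512,8):
    if d[v,u]>0:
      q=w("top",(u,v),d[v,u])
      if q[2]>115:P.append(q.round())
print(np.array(P)[::3])
E
```

```text
1006 69.65585206055846 ((533.7149047851562, -255.87059020996094), (209.43638610839844, 120.99073028564453), 77.07527923583984)
green 388.58152173913044 164.1195652173913 [ 531.129 -337.071   66.   ]
{'uv': [369.5, 171.1], 'conf': 0.9} [ 508.223 -286.529   91.   ]
{'uv': [150.6, 291.3], 'conf': 0.9} [227.207 193.718  91.   ]Traceback (most recent call last):
  File "<stdin>", line 21, in <module>
  File "h.py", line 6, in w
    c=viewer.get_calibration(n);T=np.array(c["world_from_camera"])
ValueError: time passes only in moves, steps and waits
```

View pics/crop.png

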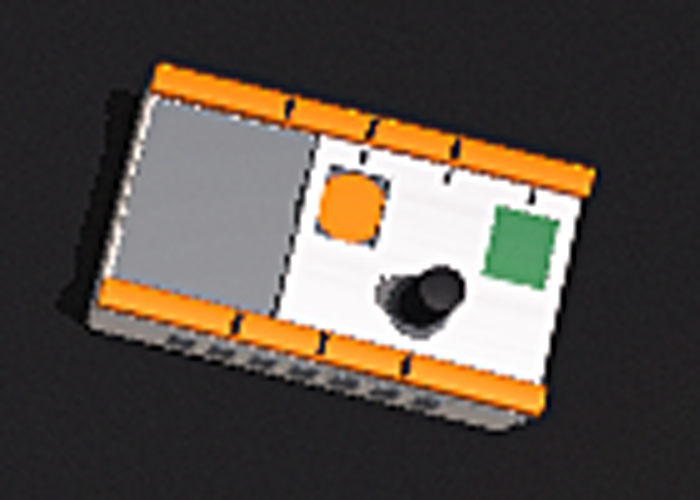

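Lookalikes in the top view: yellow box with orange rails (knob 356,273), pink box with orange rails (150,291), blue-railed white box (166,156), and the white box with orange rails (370,172). The crop shows the last one: white body, orange rails and port, window over the port, green filter at the far end, so that is the target. Its +y points left and slightly up in the image, roughly world (0.22, 0.97).

Emit:
servo_tool(rows=[[[0,-2,0,-1,0,0,-6.6],[0,-3,0,-1,0,0,-6.7],[0,-4,0,0,0,0,0],[0,-4,0,0,0,0,0],[0,-4,0,0,0,0,0],[0,-4,0,0,0,0,0],[0,-3,-3,0,0,0,0],[0,-3,-3,0,0,0,0],[0,-2,-4,0,0,0,0],[0,-2,-4,0,0,0,0],[0,-2,-4,0,0,0,0],[0,-2,-4,0,0,0,0]]])

```text
time: 1.7
ee_pos: [597.6, 309.4, 239.0]
ee_rot: [[-0.981, 0.194, -0.004], [0.194, 0.981, 0.005], [0.005, 0.004, -1.0]]
contact_force: [0.3, -0.2, -0.3]
grip_width: 87.4
```

Emit:
servo_tool(rows=[[[0,-1,-5,0,0,0,1.7],[0,-1,-5,0,0,0,0],[0,0,-5,0,0,0,0],[0,0,-5,0,0,0,0],[0,0,-5,0,0,0,0],[0,0,-5,0,0,0,0],[0,0,-5,0,0,0,0],[0,0,-5,0,0,0,0],[0,0,-5,0,0,0,0],[0,0,-4,0,0,0,0],[0,0,-2,0,0,0,0],[0,0,0,0,0,0,0]]])

```text
time: 2.9
ee_pos: [501.1, -201.4, 239.1]
ee_rot: [[-0.971, 0.241, 0.005], [0.241, 0.971, 0.001], [-0.005, 0.003, -1.0]]
contact_force: [-0.2, 0.6, 0.1]
grip_width: 86.9
```

```bash
python3 - <<'E'
from h import *
np.set_printoptions(precision=3,suppress=True)
s=readout.observe();p,d=snap("wrist","w1.png")
R=s["ee_rot"];print(s["time"],s["ee_pos"],R)
for t in spotter.tip_of("wrist","orange_knob"):
    q=atz("wrist",t["uv"],91); print(t,q,"tool delta",R.T@(q-s["ee_pos"]))
q=np.array([502,-288.5,91]);print("top est delta",R.T@(q-s["ee_pos"]))
E
```

```text
2.9 [ 501.08  -201.413  239.082] [[-0.971  0.241  0.005]
 [ 0.241  0.971  0.001]
 [-0.005  0.003 -1.   ]]
{'uv': [171.8, 202.7], 'conf': 0.86} [ 502.179 -287.35    91.   ] tool delta [-21.078 -83.526 147.965]
top est delta [-21.181 -84.686 147.963]
```

View pics/w1.png

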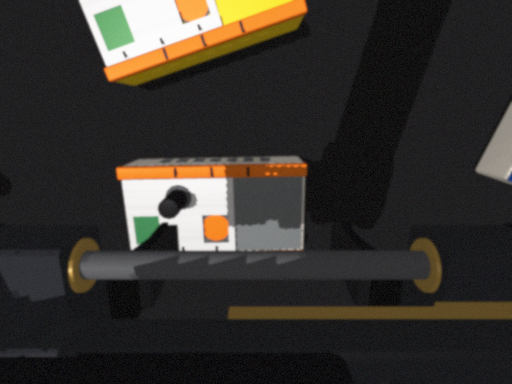

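The wrist view shows the orange-railed white box, knob at about (172,203), agreeing with the top estimate within 2 mm.

Emit:
servo_tool(rows=[[[0,-1,-4.2,0,0,0,0],[0,-1.1,-4.2,0,0,0,0.9],[0,0,0,3,0,0,0],[0,0,0,3,0,0,0],[0,0,0,2,0,0,0],[0,0,0,0,0,0,0]]])

```text
time: 3.6
ee_pos: [513.6, -271.2, 156.9]
ee_rot: [[-0.974, 0.227, 0.012], [0.227, 0.974, 0.009], [-0.01, 0.012, -1.0]]
contact_force: [-0.1, 1.2, 0.2]
grip_width: 87.2
```

```bash
python3 - <<'E'
from h import *
np.set_printoptions(precision=3,suppress=True)
s=readout.observe();p,d=snap("wrist","w2.png")
R=s["ee_rot"];print(s["time"],s["ee_pos"],R)
for t in spotter.tip_of("wrist","orange_knob"):
    q=atz("wrist",t["uv"],91); print(t,q,"tool delta",R.T@(q-s["ee_pos"]))
q=np.array([502,-288,91]);print("est delta",R.T@(q-s["ee_pos"]))
E
```

```text
3.6 [ 513.554 -271.197  156.941] [[-0.974  0.227  0.012]
 [ 0.227  0.974  0.009]
 [-0.01   0.012 -1.   ]]
{'uv': [225.6, 195.0], 'conf': 0.79} [ 501.821 -292.304   91.   ] tool delta [  7.263 -23.994  65.596]
est delta [  8.068 -19.762  65.638]
```

View pics/w2.png

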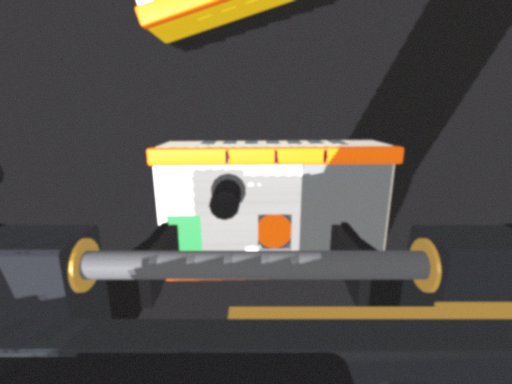

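Emit:
servo_tool(rows=[[[0,0.8,-2.1,0,0,0,0],[0,0,0,0,0,0,0],[0,0,0,0,0,0,0]]])

```text
time: 4.0
ee_pos: [506.8, -289.2, 163.8]
ee_rot: [[-0.975, 0.222, 0.024], [0.222, 0.975, 0.005], [-0.023, 0.011, -1.0]]
contact_force: [0.5, -0.5, 0.4]
grip_width: 86.8
```

```bash
python3 - <<'E'
from h import *
np.set_printoptions(precision=3,suppress=True)
s=readout.observe();p,d=snap("wrist","w3.png")
R=s["ee_rot"];print(s["time"],s["ee_pos"],R)
for t in spotter.tip_of("wrist","orange_knob"):
    q=atz("wrist",t["uv"],91); print(t,q,"tool delta",R.T@(q-s["ee_pos"]))
q=np.array([502,-288,91]);print("est delta",R.T@(q-s["ee_pos"]))
E
```

```text
4.0 [ 506.807 -289.236  163.846] [[-0.975  0.222  0.024]
 [ 0.222  0.975  0.005]
 [-0.023  0.011 -1.   ]]
{'uv': [250.7, 198.3], 'conf': 0.65} [ 501.829 -291.41    91.   ] tool delta [ 6.019 -3.997 72.69 ]
est delta [ 6.609 -0.634 72.713]
```

View pics/w3.png

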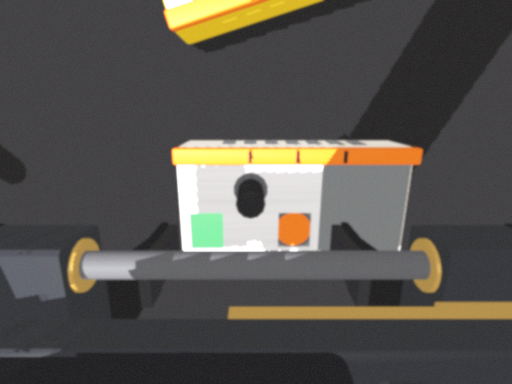

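Emit:
servo_tool(rows=[[[0,0.6,-0.2,1,0.6,1.3,0],[0,0,0,2,0,0,0],[0,0,0,2,0,0,0],[0,0,0,0,0,0,0],[0,0,0,0,0,0,0]]])

```text
time: 4.6
ee_pos: [501.4, -288.0, 112.1]
ee_rot: [[-0.976, 0.218, -0.003], [0.218, 0.976, -0.001], [0.002, -0.002, -1.0]]
contact_force: [0.6, 0.1, 0.2]
grip_width: 87.2
```

```bash
python3 - <<'E'
from h import *
np.set_printoptions(precision=3,suppress=True)
s=readout.observe();p,d=snap("wrist","w4.png")
R=s["ee_rot"];print(s["time"],s["ee_pos"],R)
for t in spotter.tip_of("wrist","orange_knob"):
    q=atz("wrist",t["uv"],91); print(t,q,"tool delta",R.T@(q-s["ee_pos"]))
q=np.array([502,-288.5,91]);print("est delta",R.T@(q-s["ee_pos"]))
E
```

```text
4.6 [ 501.423 -287.977  112.113] [[-0.976  0.218 -0.003]
 [ 0.218  0.976 -0.001]
 [ 0.002 -0.002 -1.   ]]
{'uv': [250.3, 228.6], 'conf': 0.82} [ 501.032 -291.156   91.   ] tool delta [-0.358 -3.152 21.117]
est delta [-0.725 -0.349 21.112]
```

View pics/w4.png

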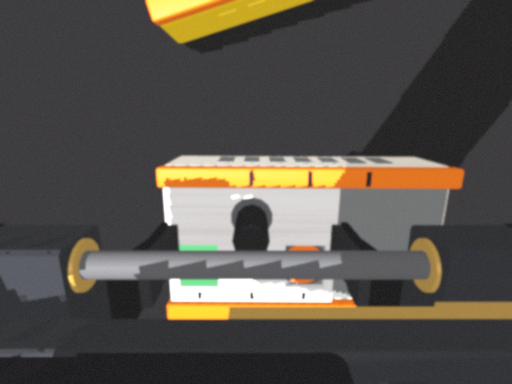

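Emit:
servo_tool(rows=[[[0,0,-0.2,1.5,0,0,0],[0,0,0,1.2,0,0,0],[0,0,0,0,0,0,0],[0,0,0,0,0,0,0]]])

```text
time: 5.1
ee_pos: [501.8, -290.8, 84.6]
ee_rot: [[-0.976, 0.218, 0.0], [0.218, 0.976, -0.003], [-0.001, -0.002, -1.0]]
contact_force: [-0.5, 0.3, -0.4]
grip_width: 87.0
```

Emit:
servo_tool(rows=[[[1,0,0,0.3,0,0,0],[1,0,0,0,0,0,0],[1,0,0,0,0,0,0],[1,0,0,0,0,0,0],[1,0,0,0,0,0,0],[1,0,0,0,0,0,0],[1,0,0,0,0,0,0],[1,0,0,0,0,0,0]]])

```text
time: 5.9
ee_pos: [502.5, -291.2, 82.5]
ee_rot: [[-0.976, 0.218, 0.002], [0.218, 0.976, -0.003], [-0.003, -0.003, -1.0]]
contact_force: [-0.6, -1.0, 0.1]
grip_width: 31.1
```

```bash
python3 - <<'E'
from h import *
s=readout.observe();snap("wrist","w5.png");print(s["ee_pos"],s["grip_width"],s["contact_force"])
b=np.array([533.7,-255.9]);print("box y",(s["ee_pos"][:2]-b)@[.2236,.9747], "x",(s["ee_pos"][:2]-b)@[.9747,-.2236])
E
```

```text
[ 502.52162076 -291.18392377   82.51704273] 31.09827879076731 [-0.64918377 -0.98268441  0.05529832]
box y -41.36272609715455 x -22.500080887832155
```

View pics/w5.png

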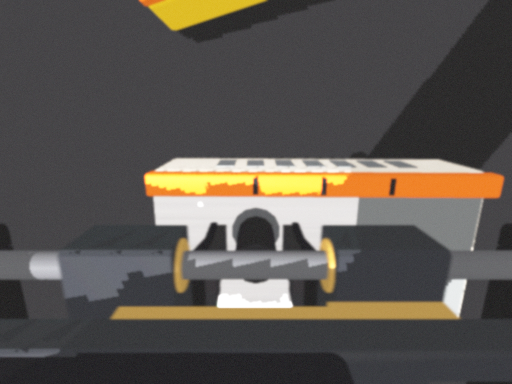

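Emit:
servo_tool(rows=[[[1,0,0,0,0,0,0],[1,0,0,0,0,0,0],[1,0,0,0,0,0,0],[1,0,0,0,0,0,0]]])

```text
time: 6.35
ee_pos: [502.6, -290.8, 82.5]
ee_rot: [[-0.976, 0.218, 0.002], [0.218, 0.976, -0.003], [-0.003, -0.002, -1.0]]
contact_force: [-0.1, 0.5, 0.7]
grip_width: 21.2
```

Emit:
servo_tool(rows=[[[1,0,0.6,0,0,0,0],[1,0,0.6,0,0,0,0],[1,0,0.6,0,0,0,0],[1,0,0.6,0,0,0,0],[1,0,0.6,0,0,0,0],[1,0,0,0,0,0,0]]])

```text
time: 6.95
ee_pos: [509.7, -259.8, 82.5]
ee_rot: [[-0.976, 0.219, 0.003], [0.219, 0.976, -0.004], [-0.004, -0.003, -1.0]]
contact_force: [0.4, 4.4, 1.4]
grip_width: 21.0
```

Emit:
servo_tool(rows=[[[1,0,0.5,0,0,0,0],[1,0,0.3,0,0,0,0],[1,0,0,0,0,0,0]]])

```text
time: 7.25
ee_pos: [511.9, -250.1, 82.5]
ee_rot: [[-0.976, 0.217, 0.003], [0.217, 0.976, -0.003], [-0.003, -0.003, -1.0]]
contact_force: [-0.0, -1.4, -0.1]
grip_width: 20.9
```

Emit:
servo_tool(rows=[[[0,0,0,0,0,0,0],[0,0,0,0,0,0,0],[0,0,0,0,0,0,0],[0,0,0,0,0,0,0],[0,0,0,0,0,0,0],[0,0,0,0,0,0,0],[0,0,0,0,0,0,0],[0,0,0,0,0,0,0]]])

```text
time: 8.05
ee_pos: [511.3, -251.5, 82.3]
ee_rot: [[-0.976, 0.219, 0.002], [0.219, 0.976, -0.004], [-0.003, -0.004, -1.0]]
contact_force: [-0.0, -0.5, -0.1]
grip_width: 77.4
```

Emit:
servo_tool(rows=[[[0,0,0,-2,0,0,0],[0,0,0,-4,0,0,0],[0,0,0,-4,0,0,0],[0,0,0,-4,0,0,0],[0,-4,0,0,0,0,0],[0,-5,0,0,0,0,0],[0,-5,0,0,0,0,0],[0,-5,0,0,0,0,0],[0,0,0,0,0,0,0],[0,0,0,0,0,0,0]]])

```text
time: 9.05
ee_pos: [698.1, -292.8, 226.6]
ee_rot: [[-0.976, 0.219, 0.001], [0.219, 0.976, -0.003], [-0.001, -0.003, -1.0]]
contact_force: [-1.3, -0.9, -0.1]
grip_width: 87.0
```

```bash
python3 - <<'E'
from h import *
s=readout.observe();print(s["time"],s["ee_pos"])
b=np.array([533.7,-255.9])
for n in ("top","scene","wrist"):
    p,d=snap(n,n+"9.png")
    for t in spotter.tip_of(n,"orange_knob"):
        q=atz(n,t["uv"],91);print(n,t,q,"box y",(q[:2]-b)@[.2236,.9747])
    if n=="top": cv2.imwrite('pics/crop9.png',cv2.resize(p[115:215,285:425,::-1],None,fx=5,fy=5,interpolation=cv2.INTER_CUBIC))
E
```

```text
9.05 [ 698.0537584  -292.81662914  226.62238121]
top {'uv': [147.2, 291.0], 'conf': 0.86} [227.62085438 201.25390502  91.        ] box y 377.1486142633805
scene {'uv': [175.0, 226.4], 'conf': 0.97} [ 509.88939175 -249.44247712   91.        ] box y 0.9700955510131557
scene {'uv': [156.0, 140.5], 'conf': 0.57} [ 273.5387371  -262.43876079   91.        ] box y -64.54538853068163
```

View pics/crop9.png

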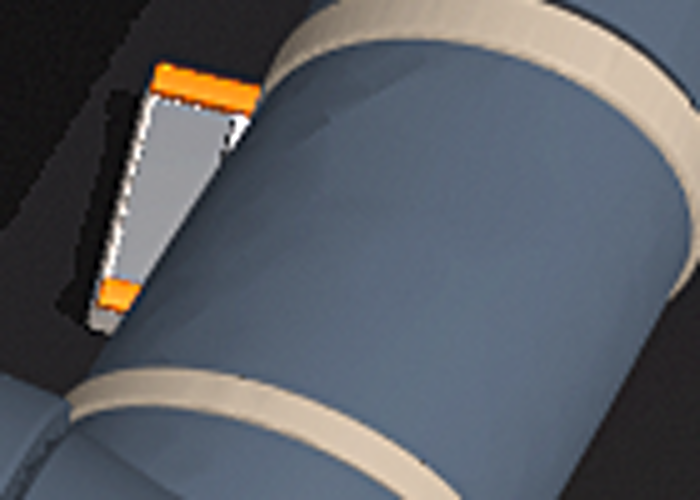

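View pics/scene9.png

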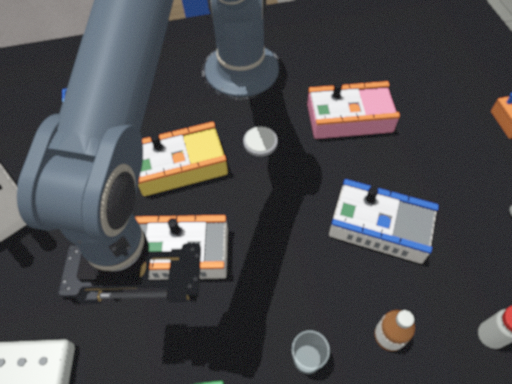

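View pics/wrist9.png

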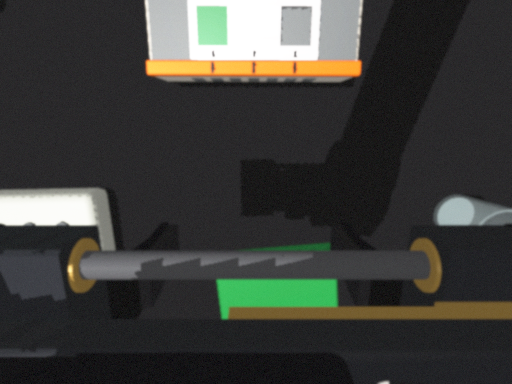

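The wrist view shows the plate's marks lined up with the rail's at (213, 254, 295), with no orange port in view. The window is at (296,25), past the port, and green is at (212,25), short of it. The scene view puts the knob at box y of about +1 mm, and the arm is clear.

```bash
python3 -c "
from cell import r
print(r.job_done())"
```

```text
the job is handed in; nothing more can be done
None
```

I slid the shutter of the orange lamp box one stop along, so the solid part of the plate now covers the port. I let go of the knob there, moved the arm clear and handed the job in at about 9.2 s. The blue box was not touched.

- **Final position:** the scene camera puts the knob 1 mm from the middle stop. The wrist picture shows the plate's marks in line with the rail's, no orange port showing, and the green filter still short of the port.
- **Forces:** the readings at the end of each move stayed below 5 N.
- **Failed check:** in the last top picture the arm hid the knob, so that view confirmed nothing. Earlier, the knob estimates differed by 3–4 mm, and the centred grasp settled it.

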